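Tip the standing offcut onto the marking board and push it up to the stop

TASK

The planed pine offcut stands on end on the plywood marking board. Push it near its top so that it topples towards the dark end stop and comes to lie flat inside the red outline, then push it along the board until its leading end rests against the stop, and move clear. Do it with fingertip pushes alone: do not grip, straddle or lift the offcut, and do not disturb the marker pen, tape measure or roll of tape beside the board.

Things in the scene. Friction and masses are not known exactly. Their poses are not given: they have to be found in the camera images.
- marking_board: fixed plywood board 360 x 140 x 6 mm on the worktop; origin at the centre of its underside, x along it towards the end stop, y across, z up. The dark wooden stop spans the +x end: 20 mm thick, 20 mm high above the board, face at x = +160 mm. A flat painted red outline (4 mm lines) bounds the area from x = -115 mm to the stop and y = -60 to +60 mm; the stop is its fourth side.
- stop_face (a point): centre of the end stop's face that the offcut is pushed against: board x = +160 mm, 10 mm above the board's top; axes as the board's.
- offcut_center (a point): centre of the loose pine offcut, a block 62 x 190 x 35 mm (own x, y, z), 0.2 to 0.37 kg. It starts on end on the board near the outline's open end: y axis up, z axis towards the stop (within 4 degrees of the board's x), centre 101 mm and top 196 mm above the worktop. Later it lies z axis down, y axis towards the stop, centre 23.5 mm above the worktop.
- offcut_top_end (a point): centre of the offcut's 62 x 35 mm end that is on top at the start and leads later, 95 mm from its centre along +y; axes as the offcut's. Pushed high on the broad face turned away from the stop, the offcut tips over its lower edge nearest the stop once its top has moved about 35 mm, and falls flat, its leading end 20 to 75 mm short of the stop.
- offcut_foot_end (a point): centre of the offcut's other 62 x 35 mm end, the foot it stands on at the start and the trailing end later; 95 mm from the centre along -y; axes as the offcut's.
- marker_pen: bystander: blue and white marker pen lying beside the board on the robot's side, 17 x 135 x 16 mm, its length along its y axis; origin at the centre of its underside.
- tape_measure: bystander: yellow and black tape measure standing beyond the board's far edge, 39 x 78 x 70 mm; origin at the middle of its underside.
- electrical_tape: bystander: roll of black tape lying flat beyond the board's far edge, about 58 mm across and 19 mm high; origin at the centre of its underside.
Things that resemble listed ones, but are neither listed nor needed, are in the scene too. There is more than one size of the part that bears offcut_center; the job needs the smaller.

How it is judged (in metres and radians):
On the way, in this order (a step that is already met when the one before it is completed fails the run):
1. the offcut has toppled towards the stop and lies flat inside the red outline (height (world z) of offcut_center below 0.028 m and angle between offcut_center's own z axis and vertical above 3 rad and y of offcut_top_end in the frame of marking_board between -0.029 and 0.029 m and y of offcut_foot_end in the frame of marking_board between -0.029 and 0.029 m and x of offcut_foot_end in the frame of marking_board above -0.117 m and x of offcut_top_end in the frame of marking_board below 0.166 m and linear speed of offcut below 0.02 m/s and angular speed of offcut below 0.15 rad/s), for 0.2 s.
2. the offcut's leading end is against the stop (height (world z) of offcut_center below 0.028 m and angle between offcut_center's own z axis and vertical above 3 rad and y of offcut_top_end in the frame of marking_board between -0.029 and 0.029 m and y of offcut_foot_end in the frame of marking_board between -0.029 and 0.029 m and x of offcut_foot_end in the frame of marking_board above -0.117 m and x of offcut_top_end in the frame of marking_board between 0.152 and 0.166 m), for 0.2 s.
At the end, for the whole second after the job is handed in: the offcut lies flat and at rest on the board inside the red outline (each end's centre within 29 mm of the board's centre line, trailing end within the outline), the end that was on top leading, the middle of that end within 8 mm of the stop's face (all of step 2 and linear speed of offcut below 0.02 m/s and angular speed of offcut below 0.15 rad/s); the robot touches nothing.
It fails at once if the offcut's foot is lifted more than about 20 mm off the board (height (world z) of offcut_foot_end above 0.045 m).
It fails at once if the offcut's centre is lifted above its standing height by more than 20 mm (height (world z) of offcut_center above 0.121 m).
It fails at once if the fingers straddle the offcut (the grasp point between the pads is inside it) (x of the grasp point in the frame of offcut_center between -0.028 and 0.028 m and y of the grasp point in the frame of offcut_center between -0.092 and 0.092 m and z of the grasp point in the frame of offcut_center between -0.0145 and 0.0145 m).
It fails at once if the marker pen, tape measure or roll of tape is moved more than 25 mm (distance of any of marker_pen, tape_measure, electrical_tape from where it was at the start of the episode above 0.025 m).
It also fails if it takes over 48 s, if anything falls off the work surface, if the arm or the gripper's body presses on something with over 40 N, if the wrist force passes 120 N, or if a joint passes its speed limit or range.

ROBOT

A 7-joint arm with a two-finger parallel gripper is mounted at the origin on a cart in front of the work surface, level with it; the furniture and walls round the work are solid. World frame = base frame: x ahead of the robot, y to its left, z up, the work surface at z = 0. Lengths are in mm, angles in rad, forces in N, time in s.
With the tool pointing down it reaches from about 400 to 900 mm from the base axis. Payload 5.5 kg.
Tool frame: the origin (TCP) lies midway between the tips of the shut fingers; the grasp point (between the pads) lies 19 mm behind it; z points along the fingers, y is the line along which they close (so a half turn about z gives the same grasp; the last joint's range is limited). The gripper opens to 85 mm and grips with 20 to 120 N. Pads are 22 mm wide; open, the fingers measure 114 mm over their backs; the gripper's body (76 mm by 85 mm) begins 54 mm behind the grasp point. The pads swing forward as they close: fully open they stand 13 mm farther back than shut.
Start: joints at [0.263, 0.501, -0.427, 1.55, 0.221, 1.138, -0.21], TCP at [650, 0.037, 231.31] pointing down, gripper open.
Joint ranges: [-2.88, 2.88], [-0.31, 2.03], [-1.54, 1.56], [0.2, 2.42], [-1.41, 4.55], [0.19, 2.02], [-2.57, 2.57]. Speed limits (rad/s): [2.57, 2.57, 3.14, 3.14, 3.14, 3.14, 3.14].

INTERFACE

Orientations are given as a unit quaternion [x, y, z, w].
In Python, from plant import * gives the robot as it stands. Calls block until the motion is done:
- reach(position, orientation): joint-space move of the TCP to a pose.
- move_linear(position, vel=150, rotation=None, f_stop=None): straight line of the TCP; rotation=None keeps the orientation; vel is the mean speed in mm/s. With f_stop (N) it stops when the force on the tool has changed by that much, and returns True; else False.
- goto_joints(angles): joint-space move.
- gripper_to(opening): finger opening in mm; the grip force is fixed at half the most; returns when the fingers have stopped.
- sleep(seconds).
- solve_ik(position, orientation): joint angles nearest the present ones, or None.
- observe(): the state.
- grab_frame(name): name is "scene" or "side" or "wrist"; returns a dict with "image" (384x512x3 uint8, red, green, blue), "fx", "fy", "cx", "cy" (pixels), "pose" (4x4, takes a point from camera to world coordinates). Camera axes: x right, y down, z forward; pixel columns grow to the right and rows downward; lengths in mm; the calibration is good to about 2 mm. The wrist camera is an equidistant fisheye: a pixel r from the principal point sees the ray r / f radians off the axis. A picture is of the moment at which its call begins. There is no depth.
A pose or a line that the arm cannot do raises PlanningError and nothing moves.
- hand_in(): hands the job in; it is judged then, once.
The state is a dict: "time": time; "joints": joint angles; "dq": joint speeds; "joint_efforts": joint torques, N m; "position": TCP position; "orientation": TCP orientation; "wrist_force": force on the tool from outside, world axes, zero at the start; "torque": the same for the moment, N m; "grip_width": finger opening in mm; "gripper_force": force on a finger pad.
Only numpy, scipy, OpenCV 4.12 (cv2) and the standard library are available. Lean on these libraries where they do the work, as an engineer would, in place of code of your own. Each camera call takes 0.05 s, during which the arm holds its last target. There are 200 camera calls.

## Working session

There is one attempt and no reset: what is moved stays moved. The work goes in short steps, each a Python script; the robot and the scene stay as the last script left them, time stands still between calls to the robot, and variables do not carry over. Pictures are saved under pics/ and viewed, at most 10 in all, crops included, and the job is handed in when it is done.

```bash
mkdir -p pics; python3 - <<'E'
from plant import *
import cv2,pickle
d={}
for n in ["scene","side","wrist"]:
    f=grab_frame(n); d[n]=f
    cv2.imwrite(f"pics/{n}0.png",cv2.resize(f["image"][:,:,::-1],(800,600),interpolation=cv2.INTER_CUBIC))
    print(n,f["fx"],f["fy"],f["cx"],f["cy"],f["pose"].tolist() if hasattr(f["pose"],"tolist") else f["pose"])
pickle.dump(d,open("f0.pkl","wb"))
s=observe();print(s["time"],s["orientation"])
E
```

```text
scene 414.44523185332497 414.44523185332497 258.76773802083034 188.38177906596144 [[-0.7505255864389734, -0.4377099603088193, 0.49509729826256066, 57.78980330634249], [-0.660824944621041, 0.4918145625231614, -0.5669469363677252, 664.2797635215837], [0.0046622598633232265, -0.7526808266035497, -0.6583690732380765, 731.9609968380657], [0.0, 0.0, 0.0, 1.0]]
side 360.93674461431476 360.93674461431476 255.31614381034262 197.39963449310704 [[0.9999087424335935, 0.013460866746087975, -0.0011453695096228379, 534.6035382799615], [0.006446800983782718, -0.40093697385575844, 0.9160829557155085, -636.3953904840531], [0.011872049610114005, -0.9160067401836247, -0.40098716485222324, 477.44599043779687], [0.0, 0.0, 0.0, 1.0]]
wrist 297.3186396354542 297.3186396354542 254.11447367129273 189.3175243008019 [[0.999997299965303, 0.001063094465060761, -0.0020663717622810647, 649.7289880295015], [0.0003271601720655918, -0.9447699579403595, -0.32773406832307045, 83.37357869198887], [-0.002300658236985544, 0.3277325073951736, -0.9447677548308616, 372.7330164903964], [0.0, 0.0, 0.0, 1.0]]
0.15 [ 7.07086311e-01  7.07126830e-01 -5.28938431e-04 -5.61594318e-04]
```

View pics/scene0.png

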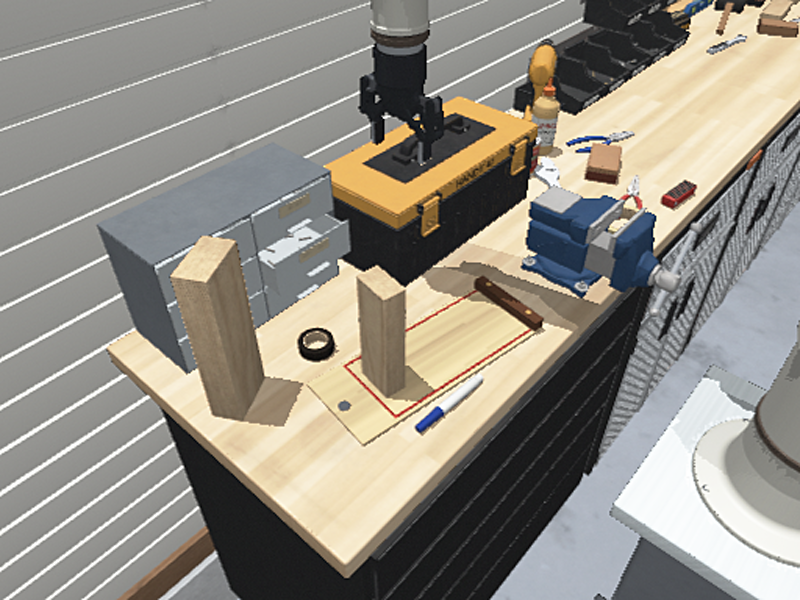

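View pics/side0.png

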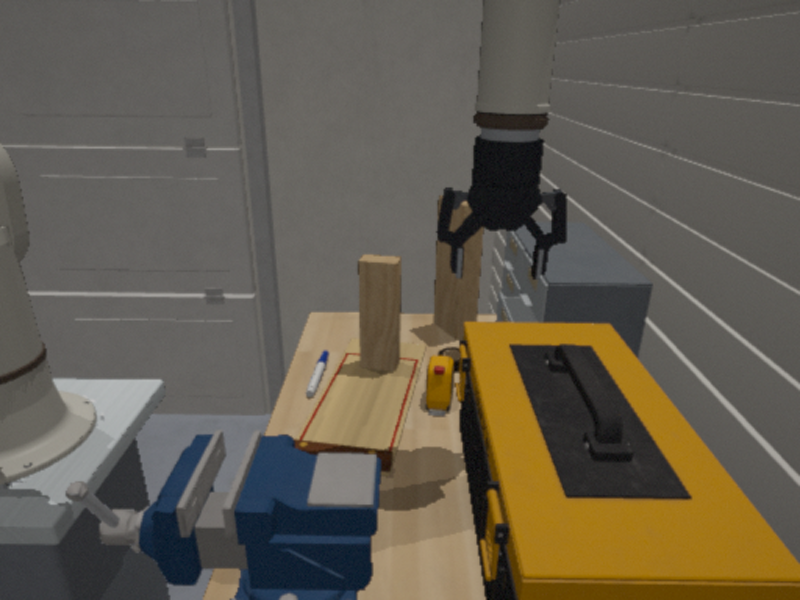

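Scene view: two tall blocks. One is at (382,330), standing on the board inside the red outline, and a larger one at (220,330) is off the board on the bench. The one on the board is the smaller and fits the description. The dark stop is at (508,303), the pen at (448,405) and the tape roll at (316,344). The side view shows the tape measure at (440,382). I'll confirm with an enlarged crop.

```bash
python3 - <<'E'
import cv2,pickle
d=pickle.load(open("f0.pkl","rb"))
im=d["scene"]["image"][:,:,::-1][165:295,190:360]
cv2.imwrite("pics/c1.png",cv2.resize(im,None,fx=4.6,fy=4.6,interpolation=cv2.INTER_CUBIC))
im=d["side"]["image"][:,:,::-1][155:305,175:305]
cv2.imwrite("pics/c2.png",cv2.resize(im,None,fx=4,fy=4,interpolation=cv2.INTER_CUBIC))
E
```

```text
(no output)
```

View pics/c1.png

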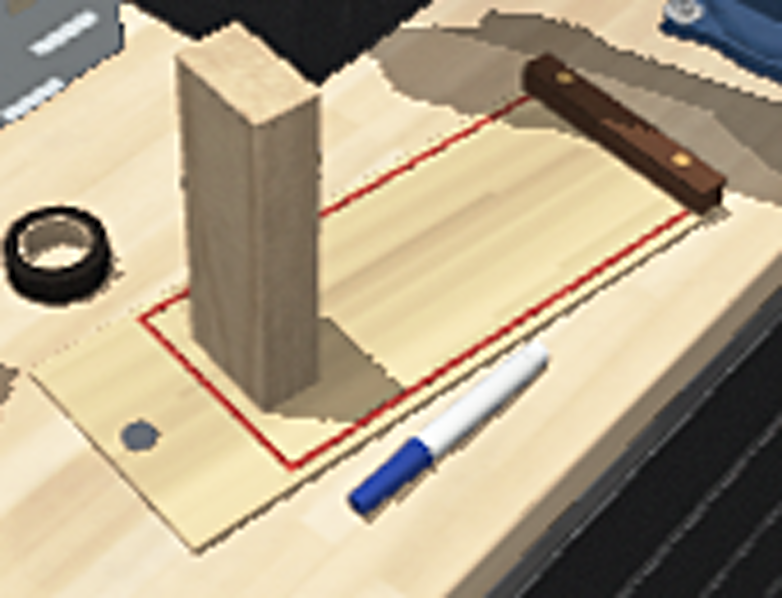

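View pics/c2.png

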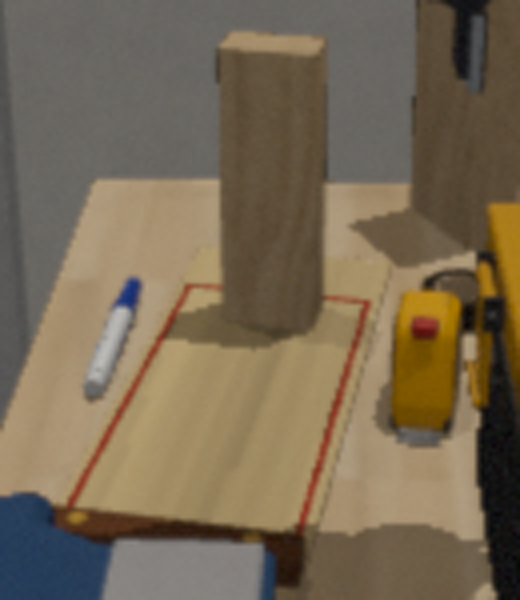

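The crop confirms it: the smaller offcut stands on the board at the outline's open end, with its top corners at (177,57), (238,22), (320,92) and (256,126). Outline corners are (292,467) and (143,318), and the ends of the stop face's base are (527,97) and (688,212). Next I'll fit the board and block poses.

```bash
cat > h.py <<'E'
import numpy as np,pickle
from scipy.optimize import least_squares
def proj(f,P):
    T=np.array(f["pose"]); c=(np.asarray(P,float)-T[:3,3])@T[:3,:3]
    return np.c_[f["fx"]*c[:,0]/c[:,2]+f["cx"],f["fy"]*c[:,1]/c[:,2]+f["cy"]]
def nat(p,s,off): return (np.asarray(p,float)+.5)/s-.5+np.array(off)
def place(q,L):  # q: x,y,yaw ; local points -> world
    L=np.asarray(L,float); c,s=np.cos(q[2]),np.sin(q[2])
    return np.c_[q[0]+c*L[:,0]-s*L[:,1],q[1]+s*L[:,0]+c*L[:,1],L[:,2]]
def fit(obs,q0):  # obs: list of (frame, pixels, local pts)
    r=least_squares(lambda q:np.concatenate([(proj(f,place(q,L))-p).ravel() for f,p,L in obs]),q0,x_scale=[1,1,.01],loss="soft_l1")
    return r.x,r.fun.reshape(-1,2)
E
python3 - <<'E'
from h import *
d=pickle.load(open("f0.pkl","rb")); A,B=d["scene"],d["side"]
na=lambda p:nat(p,4.6,(190,165)); nb=lambda p:nat(p,4,(175,155))
bo=[(A,na([(292,467),(143,318),(527,97),(688,212),(197,551),(33,373)]),[(-115,-60,6),(-115,60,6),(160,60,6),(160,-60,6),(-180,-70,6),(-180,70,6)]),
    (B,nb([(188,288),(370,302)]),[(-115,-60,6),(-115,60,6)])]
b,r=fit(bo,[550,-20,-np.pi/2]); print("board",b,np.degrees(b[2]));print(r.round(1).tolist())
# block local: x toward stop (+-17.5), y (+-31)
bl=[(A,na([(177,57),(238,22),(320,92),(256,126),(193,340),(266,411),(318,378)]),
  [(-17.5,31,196),(17.5,31,196),(17.5,-31,196),(-17.5,-31,196),(-17.5,31,6),(-17.5,-31,6),(17.5,-31,6)]),
 (B,nb([(220,50),(325,53),(222,318),(322,327)]),[(17.5,-31,196),(17.5,31,196),(17.5,-31,6),(17.5,31,6)])]
k,r=fit(bl,[550,80,-np.pi/2]); print("block",k,np.degrees(k[2]));print(r.round(1).tolist())
c,s=np.cos(b[2]),np.sin(b[2]); v=k[:2]-b[:2]
print("block in board",[c*v[0]+s*v[1],-s*v[0]+c*v[1]],np.degrees(k[2]-b[2]))
np.save("bk.npy",[b,k])
E
```

```text
board [483.74520078 117.33914555  -1.72811888] -99.01391814465363
[[0.2, -0.4], [0.6, 0.6], [0.6, 0.3], [-0.9, -0.5], [-0.1, -0.1], [-1.1, -0.6], [0.2, -0.5], [-2.1, -0.1]]
block [502.0725135  204.20960328  -1.72795645] -99.00461159083719
[[-1.4, -1.3], [-1.0, -0.5], [0.3, -0.7], [0.4, -0.7], [-1.1, 0.0], [-0.5, 0.6], [0.2, 0.2], [-0.8, -0.8], [-1.7, 0.1], [0.0, 0.9], [-1.7, 0.9]]
block in board [np.float64(-88.66905506384352), np.float64(4.490600383745344)] 0.00930655381644082
```

Board and block fit well: the block sits at board (-89, +4.5) with about 0° yaw. Before moving I'll check where the large block is relative to the staging pose.

```bash
cat >> h.py <<'E'
from scipy.spatial.transform import Rotation as R
def b2w(p):
    b=np.load("bk.npy")[0]; return place(b,[p])[0]
def ori():
    b=np.load("bk.npy")[0]; return (R.from_euler("z",b[2])*R.from_matrix(np.array([[-1,0,0],[0,1,0],[0,0,-1.]]))).as_quat()
def ground(f,uv,z=0):
    T=np.array(f["pose"]); r=T[:3,:3]@[(uv[0]-f["cx"])/f["fx"],(uv[1]-f["cy"])/f["fy"],1]
    return T[:3,3]+r*(z-T[2,3])/r[2]
E
python3 - <<'E'
from h import *
from plant import *
A=pickle.load(open("f0.pkl","rb"))["scene"]
for p in [(212,413),(242,419),(266,376)]: print("big",ground(A,nat(p,1.5625,(0,0))).round())
for p in [(-165,4.5,260),(-165,4.5,170),(-60,4.5,170),(-130,4.5,22),(-35,4.5,22)]:
    print(b2w(p).round(),solve_ik(b2w(p),ori()))
print(ori(),observe()["orientation"])
E
```

```text
big [644. 407.   0.]
big [603. 385.   0.]
big [641. 311.   0.]
[514. 280. 260.] [-0.14005219  0.36886116 -0.51516164  1.6854634   0.19684818  1.13909349
 -0.86648154]
[514. 280. 170.] [-0.17191506  0.46273341 -0.4802768   1.7738184   0.25333452  0.96649336
 -0.91151657]
[498. 176. 170.] [ 0.00488472  0.36381607 -0.47773679  1.91382054  0.20835881  0.91231755
 -0.73174246]
[509. 245.  22.] [-0.2025736   0.63859012 -0.3761253   1.89889014  0.36012518  0.67041914
 -0.95387377]
[494. 151.  22.] [-0.05256145  0.57689724 -0.36395545  2.01797809  0.34792885  0.60584479
 -0.80867348]
[0.76048484 0.64935569 0.         0.        ] [ 7.07086311e-01  7.07126830e-01 -5.28938431e-04 -5.61594318e-04]
```

```bash
python3 - <<'E'
from h import *
from plant import *
import cv2
move_linear([650,0,270],vel=150)
gripper_to(0)
reach(b2w((-165,4.5,265)),ori())
move_linear(b2w((-165,4.5,170)),vel=150)
move_linear(b2w((-125,4.5,170)),vel=100)
move_linear(b2w((-70,4.5,170)),vel=40)
sleep(.6)
f=grab_frame("scene"); s=observe(); print(s["time"],s["position"],s["wrist_force"])
g=grab_frame("side")
pickle.dump((f,g),open("f1.pkl","wb"))
im=f["image"][:,:,::-1][165:295,190:360]
cv2.imwrite("pics/c3.png",cv2.resize(im,None,fx=4.6,fy=4.6,interpolation=cv2.INTER_CUBIC))
E
```

```text
6.0167 [499.18759436 185.75157611 169.9944378 ] [-0.34766407  0.37959297 -0.04510721]
```

View pics/c3.png

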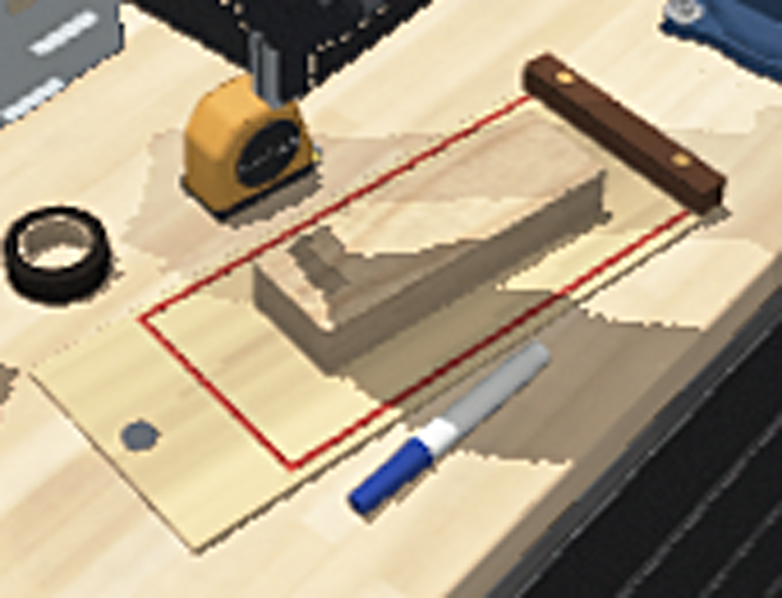

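The offcut has toppled and lies flat inside the outline. Its top-face corners are at (330,330), (257,264), (606,172) and (525,108). I'll fit its pose before pushing.

```bash
python3 - <<'E'
from h import *
from plant import *
import cv2
A,B=pickle.load(open("f1.pkl","rb"))
na=lambda p:nat(p,4.6,(190,165))
k,r=fit([(A,na([(330,330),(257,264),(606,172),(525,108),(332,374),(255,303)]),
 [(-95,-31,41),(-95,31,41),(95,-31,41),(95,31,41),(-95,-31,6),(-95,31,6)])],[490,100,-1.73])
b=np.load("bk.npy")[0];c,s=np.cos(b[2]),np.sin(b[2]); v=k[:2]-b[:2]
x,y,t=c*v[0]+s*v[1],-s*v[0]+c*v[1],k[2]-b[2]
print(x,y,np.degrees(t),"foot",x-95*np.cos(t),y-95*np.sin(t),"top",x+95*np.cos(t),y+95*np.sin(t)); print(r.round(1).tolist())
E
```

```text
28.70538030541939 -0.4999031243900225 -0.9528320766813354 foot -66.28148345459681 1.0798794670192224 top 123.6922440654356 -2.0796857157992674
[[0.2, 0.2], [-0.7, -1.0], [0.4, -1.3], [0.6, -0.5], [-0.4, 1.0], [-0.0, 0.8]]
```

```bash
python3 - <<'E'
from h import *
from plant import *
import cv2
move_linear(b2w((-120,1,170)),vel=150)
move_linear(b2w((-120,1,22)),vel=120)
move_linear(b2w((-88,1,22)),vel=80)
hit=move_linear(b2w((-30,0,22)),vel=25,f_stop=7)
s=observe();b=np.load("bk.npy")[0]
p=s["position"];v=np.array(p[:2])-b[:2];c,q=np.cos(b[2]),np.sin(b[2]);print(hit,"tcp board",c*v[0]+q*v[1],-q*v[0]+c*v[1],p[2],s["wrist_force"])
move_linear(b2w((-110,0,22)),vel=100)
move_linear(b2w((-130,0,200)),vel=150)
f=grab_frame("scene"); print(observe()["time"])
pickle.dump(f,open("f2.pkl","wb"))
im=f["image"][:,:,::-1][165:295,190:360]
cv2.imwrite("pics/c4.png",cv2.resize(im,None,fx=4.6,fy=4.6,interpolation=cv2.INTER_CUBIC))
E
```

```text
True tcp board -42.32800907267652 0.1825973760746562 22.077107787607385 [1.11651971 0.97916236 0.04149221]
12.3833
```

View pics/c4.png

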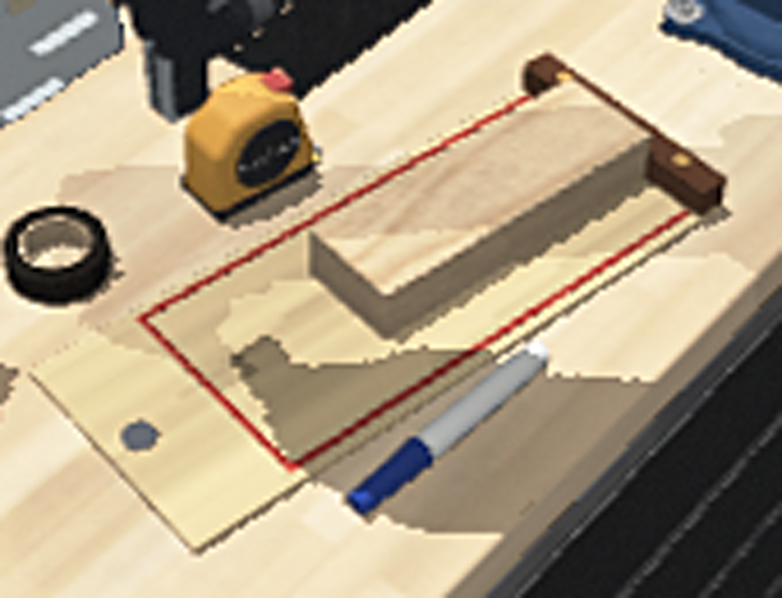

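The leading end (corner at (650,137)) now abuts the stop. The pen, tape measure and tape roll haven't moved, and the gripper is clear. A last numeric check, then I'll hand in.

```bash
python3 - <<'E'
from h import *
from plant import *
A=pickle.load(open("f2.pkl","rb"))
k,r=fit([(A,nat([(388,295),(312,233),(650,137),(570,80),(392,340),(312,275)],4.6,(190,165)),
 [(-95,-31,41),(-95,31,41),(95,-31,41),(95,31,41),(-95,-31,6),(-95,31,6)])],[490,80,-1.73])
b=np.load("bk.npy")[0];c,s=np.cos(b[2]),np.sin(b[2]); v=k[:2]-b[:2]
x,y,t=c*v[0]+s*v[1],-s*v[0]+c*v[1],k[2]-b[2]
print("foot",x-95*np.cos(t),y-95*np.sin(t),"top",x+95*np.cos(t),y+95*np.sin(t))
if x+95>154 and abs(y)<15 and abs(t)<.1: print(hand_in())
E
```

```text
foot -29.57077771374351 -0.42072167072067373 top 160.42804094119475 0.2492855888570344
the job is handed in; nothing more can be done
None
```

I toppled the offcut with one fingertip push, slid it up to the stop and moved clear; the job is handed in. In the last picture it lies flat on the board's centre line, with its leading end at x ≈ 160 mm against the stop, and the pen, tape measure and tape roll had not visibly moved.

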